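# Load the next cell into the battery tester's carousel

### The job

The black AA cell with the gold end is the next to be tested. Lay it in the loading chute of the battery tester with its flat end towards the wheel and its gold button end towards the open end of the chute, push it along the chute past the spring catch until it is fully home in the empty pocket, then turn the wheel one click anticlockwise (seen from above) so that the cell comes to rest in front of the test probe. Leave the two cells already in the wheel in their pockets, and do not push about or knock over the loose cell, tin, torch and bottle that stand around.

Things in the scene. Friction and masses are not known exactly. Their poses are not given: they have to be found in the camera images.
- tester: The battery tester, fixed to the bench: a round black base 190 mm wide with a horizontal wheel on top, a loading chute and a grey test head. Origin on the wheel's axis at bench height; z up. The chute lies along this frame's -x axis (y = 0), 86 to 152 mm from the axis. The test head stands 60 degrees anticlockwise from the chute, at 240 degrees in this frame.
- probe (a point): Tip of the test head's brass probe, 83.5 mm from the wheel's axis, 32 mm above the bench. The head, a grey box 52 mm wide and 42 mm high, stands 97 to 143 mm from the axis. A low black guard rim (88 to 91 mm from the axis, top 28.5 mm high) runs round the wheel, open only at the chute: a cell that sticks out of its pocket jams against it.
- chute (a point): Where to lay the cell's middle: on the chute's floor, 24.4 mm above the bench, 124 mm from the axis. Frame as the tester's. The floor is 26 mm wide. Side walls (tops 28.7 mm above the bench) are 20 mm apart at 137 to 151 mm from the axis and narrow like a funnel to 15.8 mm at 103 to 87 mm; between 103 and 137 mm there is no wall, so fingers can reach down beside the cell.
- chute_end (a point): Middle of the chute floor's outer end, 152 mm from the axis, 24.4 mm above the bench. The chute is open here: from here the cell is pushed by its end along the chute into the wheel, with fingertips at least 30 mm and less than 36 mm above the bench (over all walls, against the upper half of the cell). Nothing stands within 40 mm outside it.
- wheel (a joint): The wheel's angle in rad, 0 at the start, growing anticlockwise seen from above. A spring click holds it at every multiple of 1.047 rad and, once past half way, pulls it on to the next; about 2 to 4 N at a post starts it. Disc radius 84 mm, top 24 mm above the bench; hub radius 17 mm, 42 mm high.
- seat0 (a point): Turns with the wheel. Middle of the flat end of a cell fully home in pocket 0 (empty, at the chute at the start): 27 mm from the axis, 31 mm above the bench. Pocket k lies radially at 180 + 60 k degrees in the tester's frame plus the wheel's angle; 3 to 5 are empty. Walls 16.8 mm apart, tops 28.5 mm above the bench. Here a sprung copper contact yields up to 5 mm more under 1 to 2 N.
- catch_tip0 (a point): Turns with the wheel. Tip of the orange spring catch in one side wall of pocket 0, 77 mm from the axis. Pushing the cell past it takes about 3 to 6 N. Once the cell's outer end is less than 75 mm from the axis the catch snaps out behind it; the cell then rests against it, outer end about 76 mm from the axis; the contact bottoms when the outer end is about 70 mm from the axis.
- catch0 (a joint): Travel of that catch: 0 when sprung out, 2 mm or more while a cell holds it back in the wall (so 0 again once the cell is past it).
- seat1 (a point): The same point as seat0 in pocket 1, which holds the silver cell.
- seat2 (a point): The same point as seat0 in pocket 2, which holds the white cell.
- post0 (a point): Turns with the wheel. Top centre of the steel post between pockets 0 and 1: 62 mm from the axis, top 61.5 mm above the bench, 10 mm thick. Five more posts stand between the other pockets, 60 degrees apart. Turn the wheel by pushing a post sideways, fingertips 42 to 52 mm above the bench: that clears the cells (tops 38 mm), hub, test head and rim.
- battery_amber: The cell to load: AA size, black with a gold end, lying on the bench, 49 mm long, 14 mm thick (box-like collider: it does not roll). Origin on its underside near the middle; its x axis runs along it towards the gold button end (+24 mm), away from the flat end (-25 mm). z up.
- amber_flat (a point): Middle of its flat end.
- amber_button (a point): Middle of its gold button end.
- battery_silver: Silver AA cell already in pocket 1; same size and axes.
- battery_silver_flat (a point): Middle of its flat end, towards the hub.
- battery_white: White AA cell already in pocket 2; same size and axes.
- battery_white_flat (a point): Middle of its flat end, towards the hub.
- battery_blue: Loose blue AA cell lying on the bench, same size and axes; not to be loaded, stays where it is.
- flux_tin: Yellow round tin, 47 mm wide, 23 mm high, on the bench beside the chute; stays where it is. Origin at its foot.
- torch: Grey torch standing on its head behind the wheel, 43 mm wide, 122 mm high; stays where it is. Origin at its foot.
- ipa_bottle: White bottle with a red spout standing beside the wheel, 44 mm wide, 134 mm high; stays where it is. Origin at its foot.
Not all that is in view belongs to the job. Leave any green or red look-alike of the battery_amber alone.

How it is judged (in metres and radians):
On the way:
1. the gold-ended cell is fully home in the empty pocket at the chute, flat end at the hub (within 5 mm of its seat) and the catch snapped out behind it (within 1 mm), the wheel not yet turned (distance between amber_flat and seat0 below 0.005 m and value of joint catch0 below 0.001 m and value of joint wheel between -0.12 and 0.12 rad), for 0.2 s.
At the end, for the whole second after the job is handed in: The wheel rests one click anticlockwise from its start (1.047 rad, within 0.06); the gold-ended cell is at rest in pocket 0, flat end within 5 mm of its seat, the catch snapped out behind it (within 1 mm); the silver and white cells are home in pockets 1 and 2 (within 6 mm) (distance between amber_flat and seat0 below 0.005 m and value of joint catch0 below 0.001 m and value of joint wheel between 0.987 and 1.107 rad and velocity of joint wheel between -0.05 and 0.05 rad/s and linear speed of battery_amber below 0.02 m/s and distance between battery_silver_flat and seat1 below 0.006 m and distance between battery_white_flat and seat2 below 0.006 m); the robot touches nothing.
It fails at once if the yellow tin is pushed more than 25 mm or tipped (distance of flux_tin from where it was at the start of the episode above 0.025 m or angle between flux_tin's own z axis and vertical above 0.5 rad).
It fails at once if the torch is pushed more than 25 mm or tipped (distance of torch from where it was at the start of the episode above 0.025 m or angle between torch's own z axis and vertical above 0.5 rad).
It fails at once if the bottle is pushed more than 25 mm or tipped (distance of ipa_bottle from where it was at the start of the episode above 0.025 m or angle between ipa_bottle's own z axis and vertical above 0.5 rad).
It fails at once if the blue cell is pushed more than 25 mm or tipped (distance of battery_blue from where it was at the start of the episode above 0.025 m or angle between battery_blue's own z axis and vertical above 0.5 rad).
It also fails if it takes over 58 s, if anything falls off the work surface, if the arm or the gripper's body presses on something with over 40 N, if the wrist force passes 120 N, or if a joint passes its speed limit or range.

### The arm

A 6-joint arm with a two-finger parallel gripper is mounted at the origin on a cart in front of the work surface, level with it; the furniture and walls round the work are solid. World frame = base frame: x ahead of the robot, y to its left, z up, the work surface at z = 0. Lengths are in m, angles in degrees, forces in N, time in s.
With the tool pointing down it reaches from about 0.3 to 0.75 m from the base axis. Payload 8.5 kg.
Tool frame: the origin (TCP) lies midway between the tips of the shut fingers; the grasp point (between the pads) lies env.tcp_to_grasp behind it (env.tcp_to_grasp is the distance from the TCP to the grasp point, in m); z points along the fingers, y is the line along which they close (so a half turn about z gives the same grasp; the last joint's range is limited). The gripper opens to 85 mm and grips with 20 to 120 N. Pads are 22 mm wide; open, the fingers measure 114 mm over their backs; the gripper's body (76 mm by 85 mm) begins 54 mm behind the grasp point. The pads swing forward as they close: fully open they stand 13 mm farther back than shut.
Start: joints at [56.19, 21.807, 74.336, -0, 83.858, -12.336], TCP at [0.201, 0.512, 0.231] pointing down, gripper open.
Joint ranges: [-178.18, 178.18], [-50.72, 133.34], [12.68, 142.11], [-81.47, 261.47], [9.98, 163.14], [-165.26, 165.26]. Speed limits (degrees/s): [136.94, 136.94, 180, 180, 180, 180].

### API

Orientations are given as a 3x3 rotation matrix whose columns are the frame's x, y, z axes.
In Python, from rig import observe, optics, job, env gives the robot as it stands. The module is installed in compiled form; this text tells all that it offers.
- The arm moves only by the shell command python3 -m jog 'ROWS' [FORCE]. ROWS is JSON, a list of rows, each a list of 7 numbers: the turn, a rotation vector about the tool's x, y, z in rad, then the shift along the tool's x, y, z in m, then the opening in per cent of the stroke, from 0 (shut) to 100 (fully open). A call has 1 to 10 rows; each row shifts and turns the commanded pose from where the row before left it, along the tool's axes as they then stand; what a row does not reach is not made up. A row lasts 1/8 s, in which the tool goes at most 62.5 mm and 10.7 degrees, less where a joint would pass 70% of its speed; a pose out of reach is approached as far as the arm can. A call is refused whole if a number of a shift passes 0.0625 or a number of a turn 0.188, either way. A call with a gripper value outside its range is refused whole. The fingers move at their own pace and stop on an object; FORCE is the grip in N (left out, the last holds). Time passes only in rows, so rows that do not move let the fingers close. It gives the time, the measured TCP pose, the force, the opening and the grip force at its end, in the units of the state.
- observe(): the state, without advancing time (a new reading comes with each control period).
- optics.get_image(name): name is "side" or "top"; returns a dict with "pixels" (420x560x3 uint8, red, green, blue), "mtx" (3x3 intrinsics, pixels), "dist_coeffs" ([k1, k2, p1, p2, k3] as OpenCV has them; the pictures are not rectified), "rvec" (rotation vector, rad) and "tvec" (3), from world to camera coordinates, as OpenCV has them. Camera axes: x right, y down, z forward; pixel columns grow to the right and rows downward; lengths in m; the calibration is good to about 2 mm. A picture is of the moment at which its call begins. There is no depth.
- job.close_job(): hands the job in; it is judged then, once.
The state is a dict: "time_s": time; "q": joint angles; "qvel": joint speeds; "joint_efforts": joint torques, N m; "position": TCP position; "tool_rot": TCP orientation; "ft_force": force on the tool from outside, world axes, zero at the start; "wrist_torque": the same for the moment, N m; "grip_width": finger opening in m; "gripper_force": force on a finger pad.
Only numpy, scipy, OpenCV 4.12 (cv2) and the standard library are available. Lean on these libraries where they do the work, as an engineer would, in place of code of your own. Each camera call takes 0.05 s, during which the arm holds its last target. There are 200 camera calls.

## Working session

There is one attempt and no reset: what is moved stays moved. The work goes in short steps, Python scripts to look and compute and a shell command to move; the robot and the scene stay as the last step left them, time stands still between calls to the robot, and variables do not carry over. Pictures are saved under pics/ and viewed, at most 10 in all, crops included, and the job is handed in when it is done.

```bash
mkdir -p pics; cat > h.py <<'E'
from rig import observe, optics, job, env
import numpy as np, cv2
def get(n):
    return optics.get_image(n)
def save(im,f): cv2.imwrite('pics/'+f,cv2.cvtColor(im['pixels'],cv2.COLOR_RGB2BGR))
def ray(im,uv,z):
    p=cv2.undistortPoints(np.array(uv,float).reshape(-1,1,2),im['mtx'],im['dist_coeffs']).reshape(-1,2)
    R=cv2.Rodrigues(np.array(im['rvec'],float))[0];t=np.array(im['tvec'],float).ravel()
    c=-R.T@t; d=np.c_[p,np.ones(len(p))]@R
    return c+d*((z-c[2])/d[:,2])[:,None]
def proj(im,P): return cv2.projectPoints(np.array(P,float).reshape(-1,1,3),np.array(im['rvec'],float),np.array(im['tvec'],float),im['mtx'],im['dist_coeffs'])[0].reshape(-1,2)
E
python3 - <<'E'
from h import *
for n in('top','side'):
    im=get(n);save(im,n+'0.png');R=cv2.Rodrigues(np.array(im['rvec'],float))[0];print(n,-R.T@np.array(im['tvec']).ravel(),R.round(2).tolist(),im['mtx'].tolist() if hasattr(im['mtx'],'tolist') else im['mtx'])
o=observe();print(o,env.tcp_to_grasp)
E
```

```text
top [0.46840152 0.17334491 0.89315054] [[0.01, -1.0, -0.01], [-0.99, -0.01, -0.14], [0.14, 0.01, -0.99]] [[416.6760473740926, 0.0, 275.0188736747506], [0.0, 416.6760473740926, 200.76333780909326], [0.0, 0.0, 1.0]]
side [0.24174454 0.90368767 0.54000352] [[-0.88, -0.47, 0.02], [-0.26, 0.45, -0.86], [0.39, -0.76, -0.52]] [[450.01484725281443, 0.0, 283.080234751746], [0.0, 450.01484725281443, 209.15187048620075], [0.0, 0.0, 1.0]]
{'time_s': 0.1, 'q': array([ 5.61911776e+01,  2.18372846e+01,  7.43777739e+01, -8.72981713e-04,
        8.38563163e+01, -1.23355712e+01]), 'qvel': array([-0.01763418, -0.12104249, -0.10975369,  0.0394845 ,  0.09844985,
       -0.0438228 ]), 'joint_efforts': array([ 3.38001511e-03, -4.49218404e+01, -2.31654418e+01, -2.14172578e-04,
        3.64843880e-03,  1.68955069e-06]), 'position': array([0.20120141, 0.51161405, 0.23078758]), 'tool_rot': array([[-9.30589085e-01,  3.66064875e-01, -6.80563339e-04],
       [ 3.66065421e-01,  9.30588534e-01, -1.04350031e-03],
       [ 2.51335630e-04, -1.22020070e-03, -9.99999224e-01]]), 'ft_force': array([-0.52806461,  0.06938069, -0.3276646 ]), 'wrist_torque': array([ 0.00566832, -0.02025085,  0.00269942]), 'gripper_force': 0.0, 'grip_width': 0.08522208748601023} 0.0187
```

View pics/top0.png

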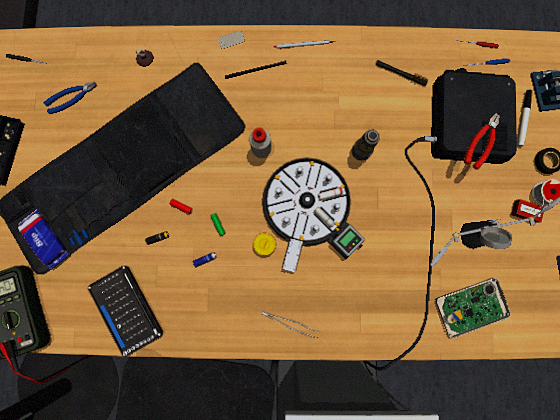

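View pics/side0.png

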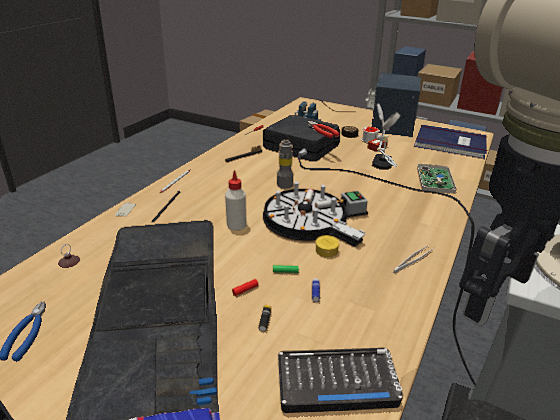

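Top view: the tester is at about (307,201) with its chute running to (290,270). The black cell is at (157,238), blue at (204,260), tin at (264,246), bottle at (260,140) and torch at (368,145). I'll measure these and zoom in.

```bash
python3 - <<'E'
from h import *
im=get('top');p=im['pixels']
a=cv2.resize(p[220:280,130:230],None,fx=5,fy=5,interpolation=cv2.INTER_CUBIC)
b=cv2.resize(p[145:285,235:385],None,fx=4,fy=4,interpolation=cv2.INTER_CUBIC)
c=np.zeros((560,600,3),np.uint8);c[:]=b
cv2.imwrite('pics/c1.png',c[...,::-1])
s=get('side')['pixels']
d=cv2.resize(s[290:345,240:290],None,fx=6,fy=6,interpolation=cv2.INTER_CUBIC)
e=np.zeros((330,800,3),np.uint8);e[:300,:500]=a;e[:330,500:800]=d
cv2.imwrite('pics/c2.png',e[...,::-1])
hsv=cv2.cvtColor(p,cv2.COLOR_RGB2HSV)
sub=(slice(225,252),slice(140,180))
m=(hsv[...,2]<75).astype(np.uint8); mm=np.zeros_like(m); mm[sub]=m[sub]
n,l,st,ce=cv2.connectedComponentsWithStats(mm);print(st,ce)
print(p[238,140:176].tolist())
E
```

```text
[[     0      0    560    420 235061]
 [   166    231      2      2      3]
 [   146    232     23     13    136]] [[279.5731491  209.48311289]
 [166.33333333 231.66666667]
 [155.56617647 238.19852941]]
[[185, 133, 68], [192, 140, 77], [198, 143, 75], [200, 144, 79], [202, 143, 76], [159, 110, 50], [66, 42, 11], [15, 15, 10], [9, 6, 12], [17, 22, 26], [13, 15, 15], [13, 12, 15], [25, 21, 21], [30, 31, 31], [21, 20, 16], [23, 21, 18], [28, 25, 23], [42, 43, 40], [20, 10, 12], [44, 47, 40], [86, 80, 75], [38, 39, 40], [5, 6, 15], [0, 0, 3], [12, 6, 1], [4, 2, 0], [82, 56, 36], [206, 147, 82], [204, 147, 80], [202, 143, 80], [200, 143, 75], [192, 138, 73], [196, 140, 74], [196, 143, 83], [199, 141, 79], [192, 143, 75]]
```

View pics/c1.png

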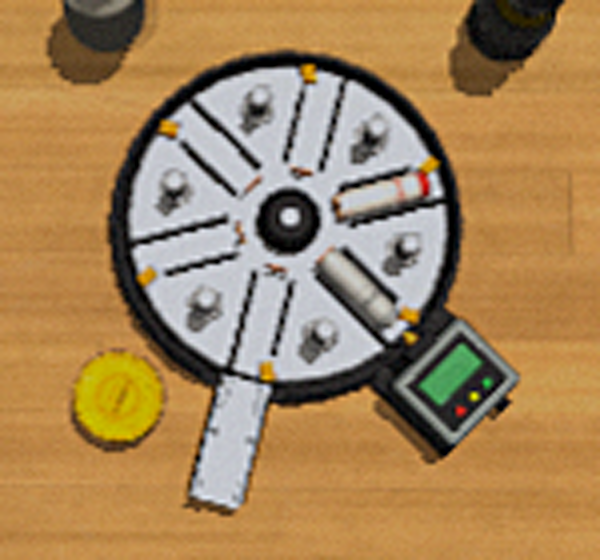

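View pics/c2.png

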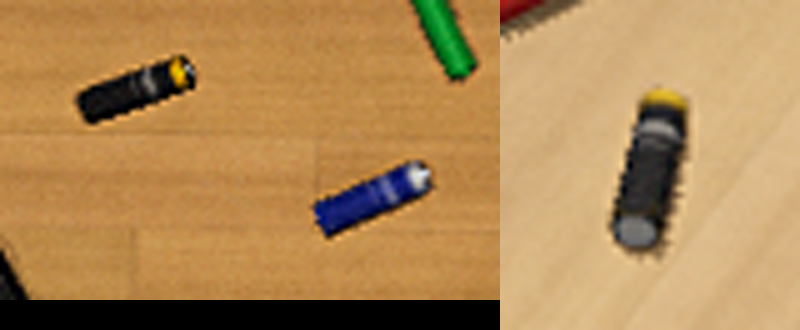

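The crop shows the gold end at about (168,234) and the flat end at about (147,241). The chute end is near (288,271), the hub at (307,199), and the post tops form a ring. Silver sits in the pocket at the head and white is next to it.

```bash
python3 - <<'E'
from h import *
im=get('top');
o=lambda P,s,x,y:(np.array(P,float)+.5)/s-.5+[x,y]
posts=ray(im,o([(262,93),(379,126),(410,240),(322,325),(206,294),(176,178)],4,235,145),.0615)[:,:2]
c=posts.mean(0);print('c',c,np.linalg.norm(posts-c,axis=1))
print('ang',[round(float(np.degrees(np.arctan2(*(q-c)[::-1]))),1) for q in posts])
print('hub',ray(im,o([(289,216)],4,235,145),.042))
ce=ray(im,o([(190,500),(236,509)],4,235,145),.0275)
print('chute end',ce,ce.mean(0)[:2]-c,np.linalg.norm(ce.mean(0)[:2]-c))
# disc: white-ish fit
am=ray(im,o([(83,108),(196,70)],5,130,220),.007);print('amber',am,am[1]-am[0],np.linalg.norm(am[1]-am[0]),am.mean(0))
p=im['pixels'];d=p.astype(int)
m=np.zeros(p.shape[:2],np.uint8);m[225:252,140:180]=(np.abs(d-[198,142,76]).sum(2)>110)[225:252,140:180]
n,l,st,_=cv2.connectedComponentsWithStats(m);k=1+st[1:,4].argmax()
q=np.argwhere(l==k)[:,::-1].astype(np.float32);r=cv2.minAreaRect(q);print(r)
w=ray(im,q,.008)[:,:2];x=w.mean(0);u=np.linalg.svd(w-x)[2][0];t=(w-x)@u;v=(w-x)@[-u[1],u[0]];print('mask',x,u,np.degrees(np.arctan2(u[1],u[0])),np.ptp(t),np.ptp(v),x+u*(t.max()+t.min())/2)
s=get('side');p=s['pixels'];d=p.astype(int);m=np.zeros(p.shape[:2],np.uint8);m[300:335,253:278]=((d.max(2)<95)|((d[...,0]-d[...,2])>150))[300:335,253:278]
q=np.argwhere(m)[:,::-1].astype(float);w=ray(s,q,.009)[:,:2];print('side',w.mean(0),len(w))
for nme,uv,z in(('blue',[(204,260)],.007),('tin',[(264,244)],.023)):print(nme,ray(im,uv,z))
print(proj(im,np.r_[c,.042]),proj(s,np.r_[c,.042]))
E
```

```text
c [0.59203825 0.11630351] [0.06144025 0.06140911 0.06107272 0.06039768 0.06145494 0.06083533]
ang [14.6, -45.7, -104.6, -165.9, 135.1, 75.6]
hub [[0.59112914 0.11679901 0.042     ]]
chute end [[0.44545447 0.16655212 0.0275    ]
 [0.44111718 0.1429164  0.0275    ]] [-0.14875242  0.03843075] 0.1536366039421723
amber [[0.50109964 0.45747921 0.007     ]
 [0.51796189 0.4092702  0.007     ]] [ 0.01686225 -0.04820901  0.        ] 0.051072931176264644 [0.50953076 0.4333747  0.007     ]
((156.65000915527344, 237.45004272460938), (7.589465618133545, 24.349536895751953), 71.56504821777344)
mask [0.50905942 0.43508333] [ 0.34212545 -0.93965428] -69.99357889739865 0.052099582187138505 0.01650480364504924 [0.50914087 0.43485962]
side [0.51062619 0.43836306] 180
blue [[0.46305021 0.33177345 0.007     ]]
tin [[0.49769251 0.20465806 0.023     ]]
[[307.11507251 198.19104415]] [[305.72659722 202.33280474]]
```

```bash
cat >> h.py <<'E'
def rem(P,psi):
    o=observe();R=o['tool_rot'];d=R.T@(np.array(P)-o['position']);a=np.degrees(np.arctan2(R[1,0],R[0,0]))
    print('t',round(o['time_s'],2),'pos',o['position'].round(4),'psi',a.round(2),'tilt',R[:2,2].round(4),'shift',d.round(4),'turnz',np.radians((a-psi+180)%360-180).round(4),'w',round(o['grip_width'],4),'F',o['ft_force'].round(1),'q6',o['q'][5].round(1))
E
python3 -m jog '[[0,0,0.17,0,0,0,100],[0,0,0.17,0,0,0,100],[0,0,0.17,0,0,0,60],[0,0,0.17,0,0,0,60],[0,0,0.165,0,0,0,60],[0,0,0,-0.035,0.052,0,60],[0,0,0,-0.035,0.052,0,60],[0,0,0,-0.035,0.052,0.02,60],[0,0,0,-0.035,0.052,0.02,60],[0,0,0,-0.035,0.052,0.02,60]]'
python3 -c "
from h import *
rem([.5093,.434,.06],110)"
```

```text
time_s: 1.55
position: [0.498, 0.4385, 0.1737]
tool_rot: [[-0.344, 0.939, -0.0], [0.939, 0.344, 0.0], [0.0, 0.0, -1.0]]
ft_force: [-0.4, 1.6, 1.4]
grip_width: 0.0512
gripper_force: 0.0
t 1.55 pos [0.498  0.4385 0.1737] psi 110.1 tilt [-0.      0.0001] shift [-0.0081  0.0091  0.1137] turnz 0.0018 w 0.0512 F [-0.4  1.6  1.4] q6 11.1
```

```bash
python3 -m jog '[[0,0,0,-0.008,0.009,0.03,60],[0,0,0,0,0,0.04,60],[0,0,0,0,0,0.04,60],[0,0,0,0,0,0,60]]'
python3 - <<'E'
from h import *
rem([.5093,.434,.005],110)
a=get('top')['pixels'][195:285,100:220];b=get('side')['pixels'][250:350,210:320]
e=np.zeros((400,800,3),np.uint8);e[:300,:400]=cv2.resize(a,(400,300));e[:364,400:]=cv2.resize(b,(400,364));cv2.imwrite('pics/d.png',e[...,::-1])
E
```

```text
time_s: 2.05
position: [0.506, 0.4339, 0.0614]
tool_rot: [[-0.344, 0.939, -0.006], [0.939, 0.344, -0.003], [-0.001, -0.006, -1.0]]
ft_force: [0.4, 0.4, 1.0]
grip_width: 0.0513
gripper_force: 0.0
t 2.05 pos [0.506  0.4339 0.0614] psi 110.1 tilt [-0.0057 -0.0034] shift [-0.001   0.0035  0.0564] turnz 0.0018 w 0.0513 F [0.4 0.4 1. ] q6 10.4
```

View pics/d.png

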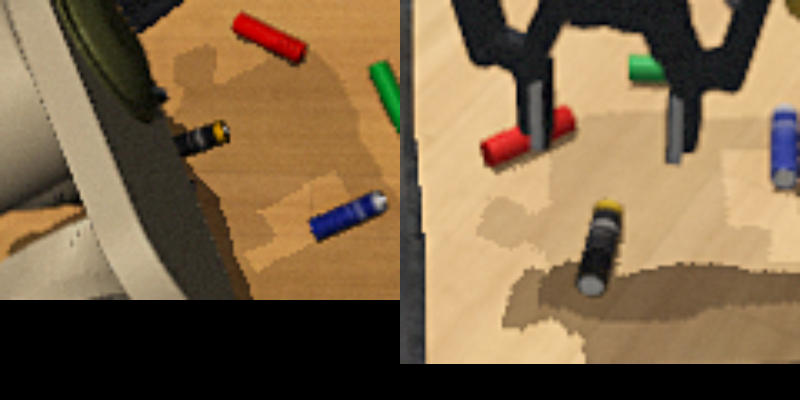

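The side crop shows the open fingers straddling the cell, which lies midway between them at about (600,250). I'll descend and grip.

```bash
python3 -m jog '[[0,0,0,-0.001,0.003,0.03,50],[0,0,0,0,0,0.02,40],[0,0,0,0,0,0.003,40],[0,0,0,0,0,0,40]]' 40
python3 -c "
from h import *
rem([.5093,.434,.005],110)"
```

```text
time_s: 2.65
position: [0.5113, 0.4354, 0.0132]
tool_rot: [[-0.344, 0.939, 0.002], [0.939, 0.344, 0.001], [0.001, 0.003, -1.0]]
ft_force: [0.3, 0.8, -0.5]
grip_width: 0.034
gripper_force: 0.0
t 2.65 pos [0.5113 0.4354 0.0132] psi 110.12 tilt [0.0024 0.0014] shift [-0.0007 -0.0023  0.0082] turnz 0.0021 w 0.034 F [ 0.3  0.8 -0.5] q6 10.2
```

```bash
python3 -m jog '[[0,0,0,-0.001,-0.002,0.003,40],[0,0,0,0,0,0,40]]'
python3 -c "
from h import *
rem([.5093,.434,.005],110)"
```

```text
time_s: 2.9
position: [0.509, 0.4333, 0.0088]
tool_rot: [[-0.344, 0.939, 0.0], [0.939, 0.344, 0.0], [0.0, 0.001, -1.0]]
ft_force: [-0.4, -0.4, -0.3]
grip_width: 0.0342
gripper_force: 0.0
t 2.9 pos [0.509  0.4333 0.0088] psi 110.11 tilt [0.0005 0.0003] shift [0.0006 0.0005 0.0038] turnz 0.002 w 0.0342 F [-0.4 -0.4 -0.3] q6 10.2
```

```bash
python3 -m jog '[[0,0,0,0.0,0,0.001,20],[0,0,0,0,0,0,0],[0,0,0,0,0,0,0],[0,0,0,0,0,0,0],[0,0,0,0,0,0,0]]' 40
python3 -c "
from h import *
rem([.5093,.434,.005],110)"
```

```text
time_s: 3.52
position: [0.5092, 0.4334, 0.0076]
tool_rot: [[-0.344, 0.939, 0.001], [0.939, 0.344, 0.0], [0.0, 0.001, -1.0]]
ft_force: [0.5, -0.1, 3.9]
grip_width: 0.0126
gripper_force: 40.0
t 3.52 pos [0.5092 0.4334 0.0076] psi 110.11 tilt [0.0006 0.0003] shift [0.0006 0.0003 0.0026] turnz 0.002 w 0.0126 F [ 0.5 -0.1  3.9] q6 10.2
```

```bash
python3 -m jog '[[0,0,0,0,0,-0.03,0],[0,0,0,0,0,-0.06,0],[0,0,0.17,0,0,-0.02,0],[0,0,0.17,0,0,0,0],[0,0,0.17,0,0,0,0],[0,0,0.17,0,0,0,0],[0,0,0.17,0,0,0,0],[0,0,0.17,0,0,0,0],[0,0,0.17,0,0,0,0],[0,0,0.17,0,0,0,0]]'
python3 -m jog '[[0,0,0.17,0,0,0,0],[0,0,0.17,0,0,0,0],[0,0,0.17,0,0,0,0],[0,0,0.17,0,0,0,0],[0,0,0.14,0,0,0,0],[0,0,0,0,0,0,0]]' |head -2
python3 - <<'E'
from h import *
c=np.array([.5918,.1163]);rem(np.r_[c+.127*np.array([-.966,.259]),.06],-15)
im=get('side');save(im,'s2.png')
cv2.imwrite('pics/e.png',cv2.resize(im['pixels'][200:330,180:340],(640,520))[...,::-1])
E
```

```text
time_s: 4.78
position: [0.5087, 0.4331, 0.1166]
tool_rot: [[0.849, 0.528, -0.001], [0.528, -0.849, -0.001], [-0.001, -0.0, -1.0]]
ft_force: [-0.3, -0.4, -0.5]
grip_width: 0.0129
gripper_force: 39.5
time_s: 5.52
position: [0.5087, 0.4331, 0.1167]
t 5.53 pos [0.5087 0.4331 0.1167] psi -14.72 tilt [-0.001  -0.0006] shift [0.0339 0.2846 0.057 ] turnz 0.0049 w 0.0131 F [-0.5  0.3  0.3] q6 135.0
```

View pics/e.png

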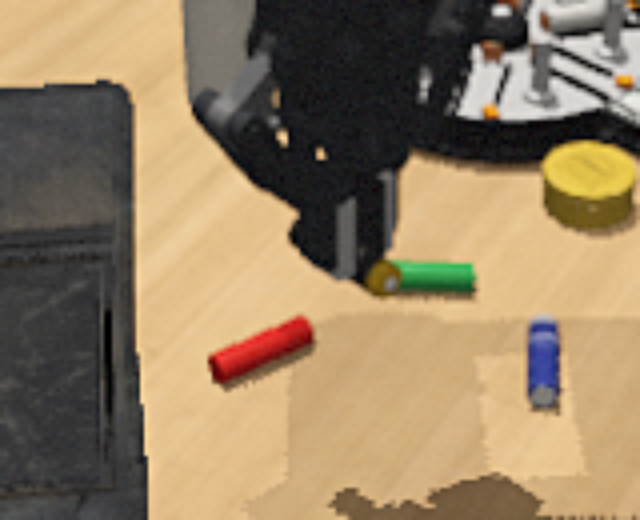

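The cell is held with its gold end towards the robot, at pixel (276,270). I'll check where it sits in the grip.

```bash
python3 - <<'E'
from h import *
im=get('side');t=observe()['position']
w=ray(im,[(275.7,269.8)],.116)[0];d=w-t
x=np.array([.966,-.259]);y=np.array([-.259,-.966]);print(w,d[:2]@x,d[:2]@y)
E
python3 -m jog '[[0,0,0.005,0.01,0.047,0,0],[0,0,0,0.01,0.047,0,0],[0,0,0,0.01,0.048,0,0],[0,0,0,0.004,0.048,0,0],[0,0,0,0,0.048,0,0],[0,0,0,0,0.046,0.02,0],[0,0,0,0,0,0.02,0],[0,0,0,0,0,0,0]]'
```

```text
[0.4921765 0.4375704 0.116    ] -0.017238714837021475 8.381100296955563e-05
time_s: 6.62
position: [0.4676, 0.1498, 0.0766]
tool_rot: [[0.966, -0.259, -0.002], [-0.259, -0.966, -0.0], [-0.002, 0.001, -1.0]]
ft_force: [-0.7, 0.0, 0.4]
grip_width: 0.0128
gripper_force: 39.5
```

```bash
python3 - <<'E'
from h import *
im=get('side');t=get('top')
print(observe()['position'])
a=cv2.resize(im['pixels'][170:260,255:395],(800,514),interpolation=cv2.INTER_CUBIC)
cv2.imwrite('pics/f.png',a[...,::-1])
E
```

```text
[0.46853808 0.15047141 0.0778173 ]
```

View pics/f.png

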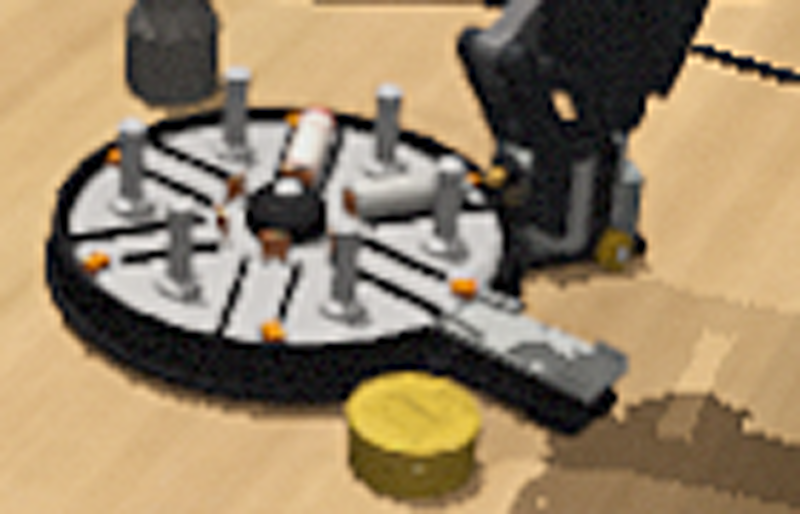

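The crop shows the gold end at side pixel (362,214), the chute's outer end near (362,235) and the post tops. I'll cross-check the tester pose from this camera.

```bash
python3 - <<'E'
from h import *
im=get('side');T=observe()['position']
o=lambda P:(np.array(P,float)+.5)/5.714-.5+[255,170]
x=np.array([.966,-.259]);y=np.array([-.259,-.966])
posts=ray(im,o([(131,126),(237,74),(389,92),(452,165),(345,238),(180,214)]),.0615)[:,:2]
c=posts.mean(0);print('c',c,np.linalg.norm(posts-c,axis=1).round(4),[((np.degrees(np.arctan2(*(q-c)[::-1])))%60).round(1) for q in posts])
ce=ray(im,o([(628,357),(602,398)]),.0244)[:,:2];print('ce',ce,(ce-c)@x,(ce-c)@y)
g=ray(im,o([(612,250)]),.0766)[0,:2];print('gold',g,(g-T[:2])@x,(g-T[:2])@y,'rel c',(g-c)@x,(g-c)@y)
E
```

```text
c [0.59185727 0.12158657] [0.0625 0.0636 0.0636 0.0622 0.0671 0.0651] [np.float64(13.2), np.float64(14.8), np.float64(16.9), np.float64(18.7), np.float64(13.1), np.float64(18.0)]
ce [[0.44565491 0.13821915]
 [0.44508381 0.16772848]] [-0.14553931 -0.15373391] [ 0.02179934 -0.00655876]
gold [0.45215748 0.15449757] -0.016931472255949095 0.0005161675673458627 rel c -0.14347393608465334 0.004390226174283501
```

```bash
python3 - <<'E'
from h import *
im=get('side');d=im['pixels'].astype(int)
m=np.zeros(d.shape[:2],bool);m[205:222,355:370]=((d[...,0]-d[...,2]>35)&(d[...,0]<190))[205:222,355:370]
q=np.argwhere(m)[:,::-1];print(len(q),q.mean(0),q.min(0),q.max(0))
rem([.4633,.1534,.038],-15)
E
```

```text
78 [361.3974359  214.97435897] [355 209] [368 219]
t 6.83 pos [0.4686 0.1507 0.078 ] psi -14.99 tilt [0.0015 0.0001] shift [-0.0059 -0.0012  0.04  ] turnz 0.0001 w 0.0131 F [ 0.6  0.1 -0.5] q6 109.0
```

```bash
python3 -m jog '[[0,0,0,-0.006,-0.001,0.015,0],[0,0,0,0,0,0.015,0],[0,0,0,0,0,0.009,0],[0,0,0,0,0,0.0,0]]'
python3 -m jog '[[0,0,0,0,0,0.004,0],[0,0,0,0,0,0.0,0],[0,0,0,0,0,0.0,0]]'
python3 -c "
from h import *
rem([.4633,.1534,.032],-15)"
```

```text
time_s: 7.32
position: [0.4627, 0.1529, 0.0383]
tool_rot: [[0.966, -0.26, -0.0], [-0.26, -0.966, -0.0], [-0.0, 0.0, -1.0]]
ft_force: [-0.1, -0.8, -0.6]
grip_width: 0.0128
gripper_force: 39.5
time_s: 7.7
position: [0.4628, 0.1527, 0.0346]
tool_rot: [[0.966, -0.26, 0.0], [-0.26, -0.966, 0.0], [0.0, -0.0, -1.0]]
ft_force: [-0.8, 0.6, 0.5]
grip_width: 0.0129
gripper_force: 39.5
t 7.7 pos [0.4628 0.1527 0.0346] psi -15.08 tilt [0.0005 0.0001] shift [ 0.0003 -0.0008  0.0026] turnz -0.0014 w 0.0129 F [-0.8  0.6  0.5] q6 109.4
```

```bash
python3 -m jog '[[0,0,0,0,0,0.0025,0],[0,0,0,0,0,0.0,0],[0,0,0,0,0,0.0,0]]'
```

```text
time_s: 8.07
position: [0.4629, 0.1527, 0.032]
tool_rot: [[0.966, -0.26, 0.001], [-0.26, -0.966, 0.0], [0.001, -0.0, -1.0]]
ft_force: [-0.6, -0.6, 4.5]
grip_width: 0.0129
gripper_force: 40.0
```

Floor contact at the expected height. I'll release and back off to look.

```bash
python3 -m jog '[[0,0,0,0,0,0,35],[0,0,0,0,0,0,35],[0,0,0,0,0,0,35],[0,0,0,0,0,-0.04,35],[0,0,0,0,0,-0.05,35],[0,0,0,0,-0.06,0,35],[0,0,0,0,-0.06,0,35],[0,0,0,0,-0.06,0,35],[0,0,0,0,-0.06,0,35],[0,0,0,0,0,0,0]]'
python3 - <<'E'
from h import *
im=get('top');save(im,'t3.png');s=get('side')
a=cv2.resize(im['pixels'][195:285,240:345],(700,600),interpolation=cv2.INTER_CUBIC)
cv2.imwrite('pics/g.png',a[...,::-1])
E
```

```text
time_s: 9.32
position: [0.5248, 0.3877, 0.1207]
tool_rot: [[0.967, -0.256, -0.0], [-0.256, -0.967, 0.0], [-0.0, -0.0, -1.0]]
ft_force: [-1.0, -0.8, 0.2]
grip_width: 0.0126
gripper_force: 0.0
```

View pics/g.png

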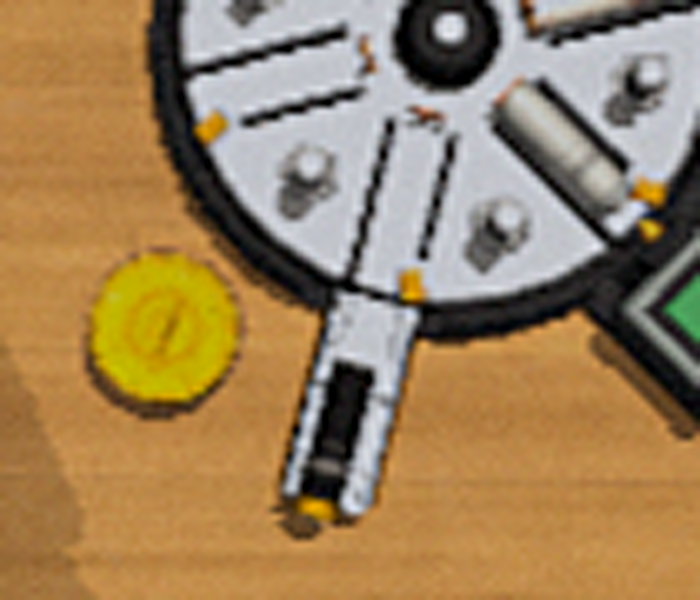

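The top crop shows the cell lying in the chute with its flat end inwards at (355,367) and gold end at (317,510). It is about 1 mm to the +y side, so the funnel can centre it. Next I'll take the shut fingers behind its outer end.

```bash
python3 - <<'E'
from h import *
im=get('top');c=np.array([.5918,.1163]);x=np.array([.966,-.259]);y=np.array([-.259,-.966])
o=lambda P:(np.array(P,float)+.5)/6.667-.5+[240,195]
for n,P in(('cell',[(355,366),(315,518)]),('edgesflat',[(316,360),(401,372)]),('edgesend',[(283,500),(362,512)])):
    w=ray(im,o(P),.035 if n=='cell' else .0285)[:,:2];print(n,((w-c)@x).round(4),((w-c)@y).round(4))
rem([.5918-.178*.966,.118+.178*.259,.1],-15)
E
```

```text
cell [-0.109  -0.1568] [-0.0006 -0.0001]
edgesflat [-0.1102 -0.1067] [-0.0125  0.0138]
edgesend [-0.1543 -0.1513] [-0.0109  0.0135]
t 9.47 pos [0.5248 0.3837 0.1215] psi -15.1 tilt [-0.0009 -0.0008] shift [-0.0441  0.2393  0.0217] turnz -0.0018 w 0.0002 F [0.2 0.1 0.3] q6 130.9
```

```bash
python3 -m jog '[[0,0,0,-0.012,0.048,0,0],[0,0,0,-0.012,0.048,0,0],[0,0,0,-0.012,0.048,0,0],[0,0,0,-0.012,0.048,0,0],[0,0,0,0,0.048,0,0],[0,0,0,0,0,0.03,0],[0,0,0,0,0,0.03,0],[0,0,0,0,0,0.025,0],[0,0,0,0,0,0.0,0],[0,0,0,0,0,0.0,0]]'
python3 -c "
from h import *
rem([.5918-.182*.966,.117+.182*.259,.033],-15)"
```

```text
time_s: 10.72
position: [0.4166, 0.1648, 0.0378]
tool_rot: [[0.965, -0.261, 0.001], [-0.261, -0.965, 0.0], [0.001, -0.0, -1.0]]
ft_force: [-0.9, -0.5, 0.2]
grip_width: -0.0001
gripper_force: 0.0
t 10.72 pos [0.4166 0.1648 0.0378] psi -15.12 tilt [0.0013 0.0001] shift [-0.0004  0.0008  0.0048] turnz -0.0022 w -0.0001 F [-0.9 -0.5  0.2] q6 111.5
```

```bash
python3 -m jog '[[0,0,-0.002,0,0.001,0.005,0],[0,0,0,0,0,0.0,0],[0,0,0,0.004,0,0,0],[0,0,0,0.004,0,0,0],[0,0,0,0.004,0,0,0],[0,0,0,0.004,0,0,0],[0,0,0,0.004,0,0,0],[0,0,0,0.004,0,0,0],[0,0,0,0.004,0,0,0],[0,0,0,0,0,0,0]]'
python3 -c "
from h import *
rem([.5918-.082*.966,.117+.082*.259,.033],-15)"
```

```text
time_s: 11.98
position: [0.4434, 0.1569, 0.0318]
tool_rot: [[0.966, -0.258, 0.0], [-0.258, -0.966, -0.0], [0.0, -0.0, -1.0]]
ft_force: [-0.1, 0.6, -0.7]
grip_width: -0.0002
gripper_force: 0.0
t 11.97 pos [0.4434 0.1569 0.0318] psi -14.97 tilt [ 0.0003 -0.    ] shift [ 0.0717  0.0002 -0.0012] turnz 0.0005 w -0.0002 F [-0.1  0.6 -0.7] q6 110.0
```

```bash
python3 -m jog '[[0,0,0,0.003,0,-0.001,0],[0,0,0,0.004,0,0,0],[0,0,0,0.004,0,0,0],[0,0,0,0.004,0,0,0],[0,0,0,0.004,0,0,0],[0,0,0,0,0,0,0]]'
python3 -m jog '[[0,0,0,0.004,0,0,0],[0,0,0,0.004,0,0,0],[0,0,0,0.004,0,0,0],[0,0,0,0.004,0,0,0],[0,0,0,0.004,0,0,0],[0,0,0,0,0,0,0]]'
python3 - <<'E'
from h import *
rem([.5918-.082*.966,.117+.082*.259,.033],-15)
s=get('side');cv2.imwrite('pics/i.png',cv2.resize(s['pixels'][180:260,270:390],(720,480),interpolation=cv2.INTER_CUBIC)[...,::-1])
E
```

```text
time_s: 12.72
position: [0.4603, 0.152, 0.0325]
tool_rot: [[0.966, -0.258, -0.003], [-0.258, -0.966, -0.0], [-0.003, 0.001, -1.0]]
ft_force: [-4.9, -0.7, 1.2]
grip_width: 0.0003
gripper_force: 2.2
time_s: 13.48
position: [0.4817, 0.1467, 0.0329]
tool_rot: [[0.966, -0.258, 0.002], [-0.258, -0.966, -0.0], [0.002, -0.0, -1.0]]
ft_force: [0.7, 0.7, 0.3]
grip_width: 0.0001
gripper_force: 0.0
t 13.47 pos [0.4817 0.1467 0.0329] psi -14.97 tilt [ 0.0017 -0.0002] shift [ 0.032   0.0002 -0.    ] turnz 0.0004 w 0.0001 F [0.7 0.7 0.3] q6 108.4
```

View pics/i.png

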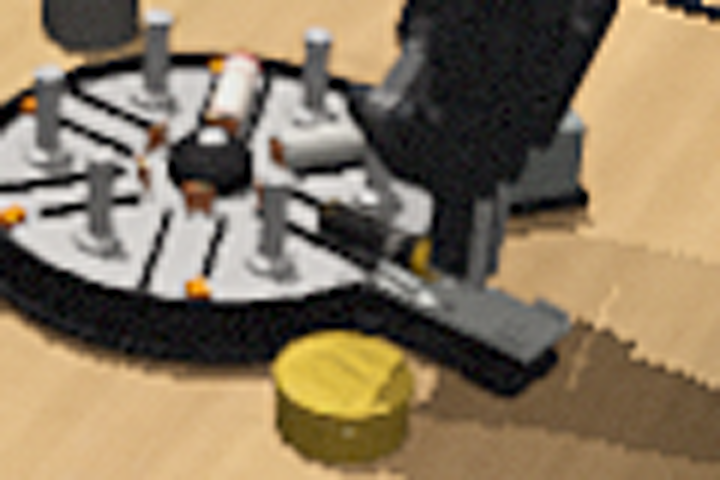

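The side crop shows the cell straight in the chute and entering pocket 0, with the fingers at its gold end. Pushing on.

```bash
python3 -m jog '[[0,0,0,0.004,0,0,0],[0,0,0,0.004,0,0,0],[0,0,0,0.004,0,0,0],[0,0,0,0.004,0,0,0],[0,0,0,0.004,0,0,0],[0,0,0,0.002,0,0,0],[0,0,0,0,0,0,0]]'
python3 -m jog '[[0,0,0,0.003,0,0,0],[0,0,0,0.002,0,0,0],[0,0,0,0,0,0,0],[0,0,0,0,0,0,0]]'
python3 -m jog '[[0,0,0,0.002,0,0,0],[0,0,0,0,0,0,0]]'
python3 - <<'E'
from h import *
rem([.5918-.082*.966,.117+.082*.259,.033],-15)
E
```

```text
time_s: 14.4
position: [0.5025, 0.1411, 0.0329]
tool_rot: [[0.966, -0.258, 0.001], [-0.258, -0.966, -0.0], [0.001, -0.0, -1.0]]
ft_force: [-0.8, 1.7, -0.6]
grip_width: 0.0002
gripper_force: 0.4
time_s: 14.9
position: [0.5074, 0.1398, 0.033]
tool_rot: [[0.966, -0.258, 0.001], [-0.258, -0.966, -0.0], [0.001, -0.0, -1.0]]
ft_force: [-0.8, 0.7, 0.1]
grip_width: 0.0001
gripper_force: 0.0
time_s: 15.15
position: [0.5089, 0.1394, 0.0328]
tool_rot: [[0.966, -0.258, 0.0], [-0.258, -0.966, -0.0], [0.0, -0.0, -1.0]]
ft_force: [-0.6, -0.7, 0.3]
grip_width: 0.0
gripper_force: 0.3
t 15.15 pos [0.5089 0.1394 0.0328] psi -14.97 tilt [ 0.0002 -0.    ] shift [ 0.0038  0.0001 -0.0002] turnz 0.0005 w 0.0 F [-0.6 -0.7  0.3] q6 107.4
```

```bash
python3 -m jog '[[0,0,0,0.002,0,0,0],[0,0,0,0,0,0,0],[0,0,0,0,0,0,0]]' |egrep 'posi|ft'
python3 -m jog '[[0,0,0,0.002,0,0,0],[0,0,0,0,0,0,0],[0,0,0,0,0,0,0]]'|egrep 'posi|ft'
python3 - <<'E'
from h import *
for i in range(6):
  get('side');print(observe()['ft_force'].round(1))
s=get('side');cv2.imwrite('pics/j.png',cv2.resize(s['pixels'][180:260,270:390],(720,480),interpolation=cv2.INTER_CUBIC)[...,::-1])
E
```

```text
position: [0.5107, 0.1389, 0.0328]
ft_force: [-1.8, 0.2, 0.6]
position: [0.5128, 0.1384, 0.0329]
ft_force: [-1.1, 0.3, 0.4]
[-0.7  0.9  0.9]
[-1.9 -0.4  0.5]
[-1.6  0.4  0.7]
[-1.8  0.8  0.8]
[-1.2  0.7  1. ]
[-0.9  0.1  1.3]
```

View pics/j.png

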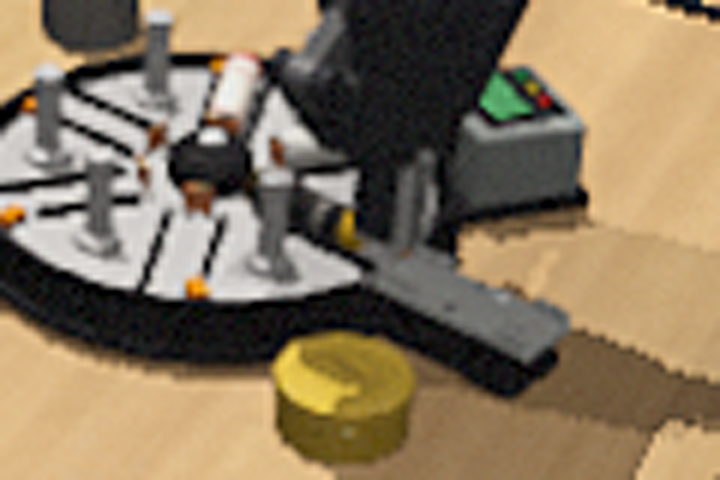

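About 1.4 N is sustained, which fits the sprung contact. I'll push in 1 mm steps until it bottoms, to be sure the cell is past the catch.

```bash
for i in 1; do python3 -m jog '[[0,0,0,0.001,0,0,0],[0,0,0,0,0,0,0],[0,0,0,0,0,0,0]]'|egrep 'posi|ft'; done
python3 -m jog '[[0,0,0,0.001,0,0,0],[0,0,0,0,0,0,0],[0,0,0,0,0,0,0]]'|egrep 'posi|ft'
```

```text
position: [0.5135, 0.1382, 0.0328]
ft_force: [-2.2, 1.5, 0.8]
position: [0.5145, 0.1379, 0.0328]
ft_force: [-2.6, 0.4, 2.0]
```

```bash
python3 -m jog '[[0,0,0,0.001,0,0,0],[0,0,0,0,0,0,0],[0,0,0,0,0,0,0]]'|egrep 'posi|ft'
python3 -m jog '[[0,0,0,0.001,0,0,0],[0,0,0,0,0,0,0],[0,0,0,0,0,0,0]]'|egrep 'posi|ft'
```

```text
position: [0.5147, 0.1378, 0.0328]
ft_force: [-5.5, 1.1, 3.0]
position: [0.5148, 0.1377, 0.0327]
ft_force: [-9.7, 1.9, 6.0]
```

Bottomed. Backing out, rising and clearing the view to check.

```bash
python3 -m jog '[[0,0,0,-0.01,0,0,0],[0,0,0,-0.04,0,0,0],[0,0,0,0,0,-0.05,0],[0,0,0,0,0,-0.025,0],[0,0,0,0,-0.06,0,0],[0,0,0,0,-0.06,0,0],[0,0,0,0,-0.06,0,0],[0,0,0,0,-0.04,0,0],[0,0,0,0,0,0,0]]'|egrep 'posi|ft'
python3 - <<'E'
from h import *
rem([.5529,.1958,.1],-15)
im=get('top')
a=cv2.resize(im['pixels'][155:265,255:365],(600,600),interpolation=cv2.INTER_CUBIC)
cv2.imwrite('pics/k.png',a[...,::-1])
E
```

```text
position: [0.5252, 0.3651, 0.1073]
ft_force: [-0.6, -0.7, -0.4]
t 18.88 pos [0.5252 0.3651 0.1073] psi -14.8 tilt [0.0017 0.0006] shift [0.07   0.1567 0.0072] turnz 0.0035 w -0.0002 F [-0.6 -0.7 -0.4] q6 129.0
```

View pics/k.png

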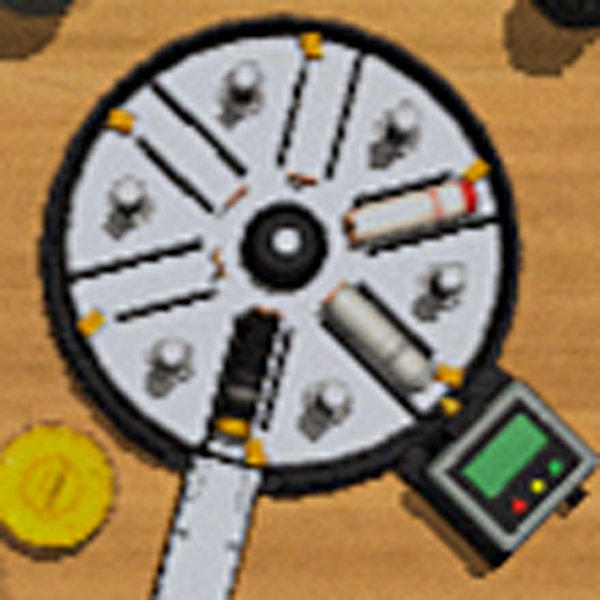

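The black cell is home in pocket 0, with the orange catch sprung out behind its gold end at about (255,450); the wheel has not turned. My picture count is now over the allowed number, so I'll verify by numbers only. Next is the post on the tin side of the cell, pushed along tool +y.

```bash
python3 -m jog '[[0,0,0.003,0.018,0.039,0,0],[0,0,0,0.018,0.039,0,0],[0,0,0,0.017,0.039,0,0],[0,0,0,0.017,0.039,0.01,0],[0,0,0,0,0,0,0],[0,0,0,0,0,0,0]]'|egrep 'posi|ft'
python3 -c "
from h import *
rem([.5529,.1958,.047],-15)"
```

```text
position: [0.5519, 0.1936, 0.0982]
ft_force: [-0.3, 0.0, -0.3]
t 19.68 pos [0.5519 0.1936 0.0982] psi -15.2 tilt [0.0005 0.0001] shift [ 0.0004 -0.0024  0.0512] turnz -0.0035 w 0.0001 F [-0.3  0.  -0.3] q6 112.9
```

```bash
python3 -m jog '[[0,0,-0.003,0,-0.003,0.025,0],[0,0,0,0,0,0.026,0],[0,0,0,0,0,0,0],[0,0,0,0,0,0,0],[0,0,0,0,0.004,0,0],[0,0,0,0,0.004,0,0],[0,0,0,0,0.004,0,0],[0,0,0,0,0.004,0,0],[0,0,0,0,0,0,0]]'|egrep 'posi|ft'
python3 -c "
from h import *
rem([.5918-.056-.0115*.259,.117+.015-.0115*.966,.047],-15)"
```

```text
position: [0.5486, 0.1811, 0.0469]
ft_force: [-0.0, -0.6, -0.1]
t 20.8 pos [0.5486 0.1811 0.0469] psi -14.99 tilt [-0.0001 -0.    ] shift [ 0.0003  0.0622 -0.0001] turnz 0.0001 w -0.0003 F [-0.  -0.6 -0.1] q6 111.5
```

```bash
for k in 1; do python3 -m jog '[[0,0,0,0,0.004,0,0],[0,0,0,0,0.004,0,0],[0,0,0,0,0.004,0,0],[0,0,0,0,0.004,0,0],[0,0,0,0,0.004,0,0]]'|egrep 'posi|ft'; done
python3 -m jog '[[0,0,0,0,0.004,0,0],[0,0,0,0,0.004,0,0],[0,0,0,0,0.004,0,0],[0,0,0,0,0.004,0,0],[0,0,0,0,0.004,0,0],[0,0,0,0,0,0,0]]'|egrep 'posi|ft'
python3 - <<'E'
from h import *
rem([.5918-.056-.0115*.259,.117+.015-.0115*.966,.047],-15)
E
```

```text
position: [0.5432, 0.162, 0.0468]
ft_force: [-0.4, 3.6, -0.3]
position: [0.5384, 0.1424, 0.0469]
ft_force: [0.1, 1.1, 0.4]
t 22.18 pos [0.5384 0.1424 0.0469] psi -14.99 tilt [ 0.0002 -0.0002] shift [ 0.0002  0.0222 -0.0001] turnz 0.0002 w 0.0 F [0.1 1.1 0.4] q6 107.6
```

```bash
python3 -m jog '[[0,0,0,0,0.003,0,0],[0,0,0,0,0.003,0,0],[0,0,0,0,0.003,0,0],[0,0,0,0,0.003,0,0],[0,0,0,0,0,0,0],[0,0,0,0,0,0,0]]'|egrep 'posi|ft'
python3 -m jog '[[0,0,0,0,0.003,0,0],[0,0,0,0,0.003,0,0],[0,0,0,0,0.0,0,0],[0,0,0,0,0,0,0]]'|egrep 'posi|ft'
```

```text
position: [0.5352, 0.1312, 0.0469]
ft_force: [-0.2, -0.5, 0.1]
position: [0.5337, 0.1254, 0.0469]
ft_force: [-0.4, -0.2, -0.0]
```

```bash
python3 -m jog '[[0,0,0,0,-0.008,0,0],[0,0,0,0,0,-0.05,0],[0,0,0,0,0,-0.04,0],[0,0,0,0,-0.06,0,0],[0,0,0,-0.03,-0.06,0,0],[0,0,0,-0.03,-0.06,0,0],[0,0,0,0,-0.05,0,0],[0,0,0,0,-0.03,0,0],[0,0,0,0,0,0,0]]'|egrep 'posi|ft'
python3 - <<'E'
from h import *
im=get('top');p=im['pixels'];d=p.astype(int);c=np.array([.5918,.1165])
x=np.array([.966,-.259]);y=np.array([.259,.966])
def polar(uv,z):
    w=ray(im,uv,z)[0,:2]-c;a=w@x;b=w@y;return round(float(np.hypot(a,b))*1e3,1),round(float(np.degrees(np.arctan2(b,a)))%360,1)
hsv=cv2.cvtColor(p,cv2.COLOR_RGB2HSV)
m=((hsv[...,0]>15)&(hsv[...,0]<28)&(hsv[...,1]>170)&(hsv[...,2]>140)).astype(np.uint8)
m2=m*0;m2[155:250,262:352]=m[155:250,262:352]
n,l,st,ce=cv2.connectedComponentsWithStats(m2)
for k in range(1,n):
    if st[k,4]>2:print('orange/gold',st[k,4],ce[k].round(1),polar(ce[k],.032))
rr=np.argwhere(((hsv[...,0]<8)|(hsv[...,0]>172))&(hsv[...,1]>150)&(hsv[...,2]>100));rr=rr[(abs(rr[:,0]-200)<42)&(abs(rr[:,1]-307)<42)]
print('white cell red end',len(rr),polar(rr.mean(0)[::-1],.035) if len(rr) else '')
# colour along pocket directions at r=50
for ang in range(180,540,60):
    P=np.r_[c+.05*(np.cos(np.radians(ang))*x+np.sin(np.radians(ang))*y),.036];u=proj(im,P)[0].round().astype(int);print(ang%360,d[u[1],u[0]])
E
```

```text
position: [0.5462, 0.393, 0.1361]
ft_force: [0.1, -0.7, -0.1]
orange/gold 11 [311.6 162.5] (78.6, 7.4)
orange/gold 10 [276.6 176.5] (79.0, 68.3)
orange/gold 8 [341.8 186. ] (78.8, 306.0)
orange/gold 10 [271.1 213.7] (80.4, 128.1)
orange/gold 9 [331.6 224.3] (73.6, 239.4)
orange/gold 11 [336.8 223.5] (80.4, 246.0)
orange/gold 6 [336.8 228.8] (87.8, 240.3)
orange/gold 206 [267.9 241.6] (119.9, 153.2)
orange/gold 12 [301.  237.5] (81.2, 186.7)
white cell red end 9 (72.2, 0.4)
180 [187 193 201]
240 [24 24 20]
300 [199 200 195]
0 [192 196 205]
60 [188 191 198]
120 [189 194 198]
```

By numbers, the gold end is at 239.4° in front of the probe (240°), r 73.6 mm, with the catches out. White is at 0.4°, silver is at 300°, and the arm is clear.

```bash
python3 -c "
from h import *
print(observe()['ft_force'],job.close_job())"
```

```text
the job is handed in; nothing more can be done
[0.20116731 0.12451009 0.01501228] None
```

I loaded the gold-ended cell past its catch in pocket 0, turned the wheel one click anticlockwise so the cell faces the probe, and handed the job in; the final check was by camera measurement only, no verdict came back, and I viewed 11 pictures against the limit of 10.

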